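Restock the revolving spice-grinder rack

TASK

Put all the washed spice grinders from the drainer back into the revolving rack: turn the rack (it clicks from bay to bay, and has a knob on top) until an empty bay faces the gap in the guard rail, slide a grinder level through the gap until it stands fully home in that bay, and go on until none is left outside. Finish with the salt mill (the one with the ball on top) facing the gap, the rack resting on its click and every grinder upright in its own bay. Do not disturb the mug, the soap bottle or the utensil pot.

Things in the scene. Friction and masses are not known exactly. Their poses are not given: they have to be found in the camera images.
- grinder1: Spice grinder, 122 mm tall, 180 g, heaviest at the foot, round: glass body with a weighted steel foot, 48 mm diameter, to 70 mm up, steel neck 28 mm diameter from 70 to 86 mm, black plastic head 38 mm diameter from 86 to 122 mm (grip it there). Origin at the centre of its underside, z up. Washed, on the drainer (flush with the counter) at the start; three or four of them are there.
- grinder2: Spice grinder, 122 mm tall, 180 g, heaviest at the foot, round: glass body with a weighted steel foot, 48 mm diameter, to 70 mm up, steel neck 28 mm diameter from 70 to 86 mm, black plastic head 38 mm diameter from 86 to 122 mm (grip it there). Origin at the centre of its underside, z up. Washed, on the drainer (flush with the counter) at the start; three or four of them are there.
- grinder3: Spice grinder, 122 mm tall, 180 g, heaviest at the foot, round: glass body with a weighted steel foot, 48 mm diameter, to 70 mm up, steel neck 28 mm diameter from 70 to 86 mm, black plastic head 38 mm diameter from 86 to 122 mm (grip it there). Origin at the centre of its underside, z up. Washed, on the drainer (flush with the counter) at the start; three or four of them are there.
- grinder4: Spice grinder, 122 mm tall, 180 g, heaviest at the foot, round: glass body with a weighted steel foot, 48 mm diameter, to 70 mm up, steel neck 28 mm diameter from 70 to 86 mm, black plastic head 38 mm diameter from 86 to 122 mm (grip it there). Origin at the centre of its underside, z up. Washed, on the drainer (flush with the counter) at the start; three or four of them are there.
- stocked_a: Spice grinder, 122 mm tall, 180 g, heaviest at the foot, round: glass body with a weighted steel foot, 48 mm diameter, to 70 mm up, steel neck 28 mm diameter from 70 to 86 mm, black plastic head 38 mm diameter from 86 to 122 mm (grip it there). Origin at the centre of its underside, z up. Already in a bay of the rack at the start; only one of the two is there.
- stocked_b: Spice grinder, 122 mm tall, 180 g, heaviest at the foot, round: glass body with a weighted steel foot, 48 mm diameter, to 70 mm up, steel neck 28 mm diameter from 70 to 86 mm, black plastic head 38 mm diameter from 86 to 122 mm (grip it there). Origin at the centre of its underside, z up. Already in a bay of the rack at the start; only one of the two is there.
- salt_mill: The salt mill, 143 mm tall, 200 g: body and neck like the grinders', but its steel head carries a ball (30 mm) on top. Origin at the centre of its underside, z up. Already in a bay of the rack at the start.
- rack: Revolving rack, fixed to the counter; origin at the centre of its foot on the counter, z up. Round foot 256 mm diameter, 14 mm high, carrying a fixed wire guard rail (two 5 mm wires, 46 and 72 mm above the counter, on a circle of 123 mm radius) that is open only at the gap, 67 mm clear, on the rack's own -x side. The carousel turns inside the rail.
- carousel (a joint): Turn of the carousel in rad, 0 at the start, growing counter-clockwise from above, no end stops. Clicks at multiples of pi/3; getting over to the next takes about 0.17 N m (most at a quarter of the way), and let go it springs to the nearest click. Its parts: tray, radius 117 mm, top 24 mm above the counter; above it the holding plate; on top the knob.
- gap_seat (a point): Fixed point: where the middle of the underside of a grinder is when it stands fully home in the bay that faces the gap: 24 mm above the counter, 85 mm from the rack's axis towards its -x. The line from the rack's axis through this point is the middle of the gap and the way in.
- knob (a point): On the carousel's axis, 145 mm above the counter: the point to grip the wooden six-sided knob, which is fixed to the carousel, 36 mm across flats, from 120 to 160 mm above the counter. At every click two of its flats face the gap and directly away from it.
- bay0 (a point): Bay 0 of the carousel (turns with it; faces the gap at the start): middle of the underside of a grinder fully home in it, on the tray, 85 mm from the axis. The holding plate is 4 mm thick, underside 100 mm above the counter, reaches 114 mm from the axis and has one notch per bay, 34 mm wide, open outward with a flared mouth.
- bay1 (a point): Bay 1, 60 degrees counter-clockwise (from above) of bay 0, same kind of point. In a bay a grinder has its body under the holding plate (6 mm free above the body), its neck in the notch, its head above the plate (6 mm free), so it goes in only level, from outside, and the rail leaves only the gap for that.
- bay2 (a point): Bay 2, next counter-clockwise (from above) after bay 1, same kind of point.
- bay3 (a point): Bay 3, next counter-clockwise (from above) after bay 2, same kind of point.
- bay4 (a point): Bay 4, next counter-clockwise (from above) after bay 3, same kind of point.
- bay5 (a point): Bay 5, next counter-clockwise (from above) after bay 4, same kind of point.
- mug: Blue mug, 80 mm diameter, 95 mm high, origin at the centre of its underside. A bystander.
- soap_bottle: Clear soap bottle, 64 mm diameter, 190 mm high, origin at the centre of its underside. A bystander.
- utensil_pot: Steel pot of kitchen utensils, 100 mm diameter, 120 mm high (255 mm with the utensils), origin at the centre of its underside. A bystander.
There are look-alikes about, which are no part of the job. Leave any yellow look-alike of the grinder3 alone.

How it is judged (in metres and radians):
At the end, for the whole second after the job is handed in: Every grinder present and the salt mill stand upright (0.15 rad), on the tray (5 mm), each within 14 mm of the middle of a bay; the salt mill within 18 mm of the seat at the gap; the carousel on a click (a bay within 10 mm of that seat) ((horizontal distance between grinder1 and bay0 below 0.014 m or horizontal distance between grinder1 and bay1 below 0.014 m or horizontal distance between grinder1 and bay2 below 0.014 m or horizontal distance between grinder1 and bay3 below 0.014 m or horizontal distance between grinder1 and bay4 below 0.014 m or horizontal distance between grinder1 and bay5 below 0.014 m) and z of grinder1 in the frame of rack between 0.019 and 0.029 m and angle between each of grinder1, grinder2, grinder3, grinder4, stocked_a, stocked_b, salt_mill's own z axis and vertical below 0.15 rad and (horizontal distance between grinder2 and bay0 below 0.014 m or horizontal distance between grinder2 and bay1 below 0.014 m or horizontal distance between grinder2 and bay2 below 0.014 m or horizontal distance between grinder2 and bay3 below 0.014 m or horizontal distance between grinder2 and bay4 below 0.014 m or horizontal distance between grinder2 and bay5 below 0.014 m) and z of grinder2 in the frame of rack between 0.019 and 0.029 m and (horizontal distance between grinder3 and bay0 below 0.014 m or horizontal distance between grinder3 and bay1 below 0.014 m or horizontal distance between grinder3 and bay2 below 0.014 m or horizontal distance between grinder3 and bay3 below 0.014 m or horizontal distance between grinder3 and bay4 below 0.014 m or horizontal distance between grinder3 and bay5 below 0.014 m) and z of grinder3 in the frame of rack between 0.019 and 0.029 m and (horizontal distance between grinder4 and bay0 below 0.014 m or horizontal distance between grinder4 and bay1 below 0.014 m or horizontal distance between grinder4 and bay2 below 0.014 m or horizontal distance between grinder4 and bay3 below 0.014 m or horizontal distance between grinder4 and bay4 below 0.014 m or horizontal distance between grinder4 and bay5 below 0.014 m) and z of grinder4 in the frame of rack between 0.019 and 0.029 m and (horizontal distance between stocked_a and bay0 below 0.014 m or horizontal distance between stocked_a and bay1 below 0.014 m or horizontal distance between stocked_a and bay2 below 0.014 m or horizontal distance between stocked_a and bay3 below 0.014 m or horizontal distance between stocked_a and bay4 below 0.014 m or horizontal distance between stocked_a and bay5 below 0.014 m) and z of stocked_a in the frame of rack between 0.019 and 0.029 m and (horizontal distance between stocked_b and bay0 below 0.014 m or horizontal distance between stocked_b and bay1 below 0.014 m or horizontal distance between stocked_b and bay2 below 0.014 m or horizontal distance between stocked_b and bay3 below 0.014 m or horizontal distance between stocked_b and bay4 below 0.014 m or horizontal distance between stocked_b and bay5 below 0.014 m) and z of stocked_b in the frame of rack between 0.019 and 0.029 m and (horizontal distance between salt_mill and bay0 below 0.014 m or horizontal distance between salt_mill and bay1 below 0.014 m or horizontal distance between salt_mill and bay2 below 0.014 m or horizontal distance between salt_mill and bay3 below 0.014 m or horizontal distance between salt_mill and bay4 below 0.014 m or horizontal distance between salt_mill and bay5 below 0.014 m) and z of salt_mill in the frame of rack between 0.019 and 0.029 m and horizontal distance between salt_mill and gap_seat below 0.018 m and horizontal distance between any of bay0, bay1, bay2, bay3, bay4, bay5 and gap_seat below 0.01 m); the robot touches nothing.
It fails at once if the mug is pushed more than 3 cm or tipped (distance of mug from where it was at the start of the episode above 0.03 m or angle between mug's own z axis and vertical above 0.4 rad).
It fails at once if the soap bottle is pushed more than 3 cm or tipped (distance of soap_bottle from where it was at the start of the episode above 0.03 m or angle between soap_bottle's own z axis and vertical above 0.4 rad).
It fails at once if the utensil pot is pushed more than 3 cm or tipped (distance of utensil_pot from where it was at the start of the episode above 0.03 m or angle between utensil_pot's own z axis and vertical above 0.4 rad).
Of stocked_a, stocked_b only 1 to 1 are there at a start; the rules pass over those that are not, and their reading is None.
Of grinder1, grinder2, grinder3, grinder4 only 3 to 4 are there at a start; the rules pass over those that are not, and their reading is None.
At some moment in a run one of grinder1, grinder2, grinder3, grinder4 may be knocked a few centimetres aside while the robot is not near it.
Once in a run the grip may slacken for a moment while it holds something.
It also fails if it takes over 210 s, if anything falls off the work surface, if the arm or the gripper's body presses on something with over 40 N, if the wrist force passes 120 N, or if a joint passes its speed limit or range.

ROBOT

A 6-joint arm with a two-finger parallel gripper is mounted at the origin on the work surface. World frame = base frame: x ahead of the robot, y to its left, z up, the work surface at z = 0. Lengths are in m, angles in degrees, forces in N, time in s.
With the tool pointing down it reaches from about 0.325 to 0.775 m from the base axis. Payload 5.5 kg.
Tool frame: the origin (TCP) lies at the centre of the arm's flange, where the gripper is bolted on; the fingertips stand 182 mm ahead of it and the grasp point (between the pads) lies 163 mm ahead of it; z points along the fingers, y is the direction in which the jaws open and shut (so a half turn about z gives the same grasp; the last joint's range is limited). The gripper opens to 88 mm and grips with 3 to 60 N. Pads are 20 mm wide; open, the fingers measure 115 mm over their backs; the gripper's body (75 mm by 178 mm) begins 61 mm behind the grasp point.
Start: joints at [-72.577, 5.22, 70.514, -0, 104.267, -3.249], TCP at [0.212, -0.561, 0.405] pointing down, gripper open.
Joint ranges: [-164.24, 164.24], [-49.07, 125.15], [9.68, 141.18], [-86.29, 266.29], [3.28, 154.24], [-151.56, 151.56]. Speed limits (degrees/s): [147.25, 147.25, 172.46, 180, 180, 180].

INTERFACE

Orientations are given as [roll, pitch, yaw] about the fixed x, y, z axes, in that order (R = Rz(yaw) Ry(pitch) Rx(roll)).
In Python, from station import r gives the robot as it stands. The module is installed in compiled form; this text tells all that it offers. Calls block until the motion is done:
- r.reach(position, orientation): joint-space move of the TCP to a pose.
- r.servo_line(position, rotation=None, speed=0.15): straight line of the TCP; rotation=None keeps the orientation; speed is the mean speed in m/s.
- r.move_joints(angles): joint-space move.
- r.let_go() and r.grab(squeeze=None): open the fingers fully, or close them until they stop; squeeze is the grip in N (None keeps the last).
- r.wait(seconds).
- r.inverse_kinematics(position, orientation): joint angles nearest the present ones, or None.
- r.sense(): the state.
- r.snapshot(name): name is "scene" or "top"; returns a dict with "frame" (420x560x3 uint8, red, green, blue), "fx", "fy", "cx", "cy" (pixels), "R" (3x3) and "t" (3): a world point X has camera coordinates R X + t. Camera axes: x right, y down, z forward; pixel columns grow to the right and rows downward; lengths in m; the calibration is good to about 2 mm. A picture is of the moment at which its call begins. There is no depth.
A pose or a line that the arm cannot do raises r.IKError and nothing moves.
- r.hand_in(): hands the job in, once; it reports no verdict.
The state is a dict: "clock": time; "joints": joint angles; "joint_vel": joint speeds; "joint_torque": joint torques, N m; "tcp_pos": TCP position; "orientation": TCP orientation; "contact_force": force on the tool from outside, world axes, zero at the start; "torque": the same for the moment, N m; "opening": finger opening in m.
Only numpy, scipy, OpenCV 4.12 (cv2) and the standard library are available. Lean on these libraries where they do the work, as an engineer would, in place of code of your own. Each camera call takes 0.05 s, during which the arm holds its last target. There are 200 camera calls.

## Working session

There is one attempt and no reset: what is moved stays moved. The work goes in short steps, each a Python script; the robot and the scene stay as the last script left them, time stands still between calls to the robot, and variables do not carry over. Pictures are saved under pics/ and viewed, about 12 in all and at most 16, crops included, and the job is handed in when it is done.

```bash
mkdir -p pics; cat > h.py <<'E'
from station import r
import numpy as np, cv2
def snap(n,f=None):
    s=r.snapshot(n)
    if f: cv2.imwrite('pics/'+f,s['frame'][:,:,::-1])
    return s
def ray(s,u,v):
    R=np.array(s['R']);t=np.array(s['t'])
    return -R.T@t, R.T@np.array([(u-s['cx'])/s['fx'],(v-s['cy'])/s['fy'],1.])
def onplane(s,u,v,z):
    c,d=ray(s,u,v); return c+d*(z-c[2])/d[2]
def proj(s,X):
    p=np.array(s['R'])@np.array(X)+np.array(s['t']); return np.array([s['fx']*p[0]/p[2]+s['cx'],s['fy']*p[1]/p[2]+s['cy']])
def tri(a,pa,b,pb):
    c1,d1=ray(a,*pa);c2,d2=ray(b,*pb)
    A=np.stack([d1,-d2],1);k=np.linalg.lstsq(A,c2-c1,rcond=None)[0]
    x,y=c1+d1*k[0],c2+d2*k[1]; return (x+y)/2,np.linalg.norm(x-y)
E
python3 - <<'E'
from h import *
for n in('scene','top'):
    s=snap(n,n+'0.png'); print(n,s['fx'],s['cx'],s['cy'],np.round(ray(s,280,210),3).tolist())
print(r.sense())
E
```

```text
scene 459.733819066564 279.08710953518784 208.7561998243128 [[1.519, 0.283, 0.935], [-0.749, -0.229, -0.621]]
top 494.90324172751014 273.9188334398839 212.7152697018764 [[0.467, -0.053, 1.803], [0.06, -0.01, -0.998]]
{'clock': 0.1, 'joints': array([-7.25767769e+01,  5.25976405e+00,  7.05758403e+01,  1.90191342e-03,
        1.04265484e+02, -3.24903693e+00]), 'joint_vel': array([-0.0128542 , -0.10531494, -0.15775651,  0.03424052,  0.07489164,
        0.0533783 ]), 'joint_torque': array([ 3.45166663e-03, -4.47858632e+01, -4.07567668e+01,  7.00890413e-02,
        2.84799485e-02, -1.34222087e-04]), 'tcp_pos': array([ 0.21183032, -0.56142451,  0.40360105]), 'orientation': array([-1.79899179e+02, -7.57037943e-03,  2.06727204e+01]), 'contact_force': array([-0.19617333, -0.26765157,  0.12708391]), 'torque': array([0.00977965, 0.03190991, 0.04389499]), 'opening': 0.08769245639371387}
```

View pics/scene0.png

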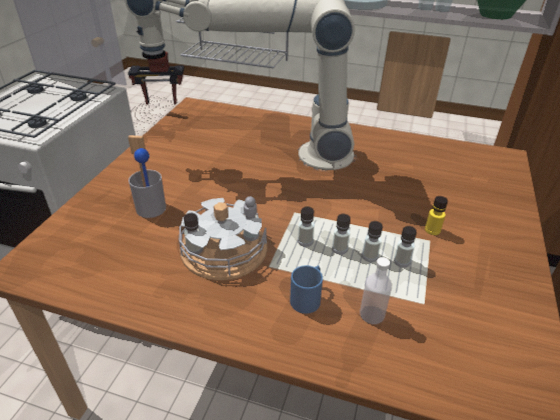

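View pics/top0.png

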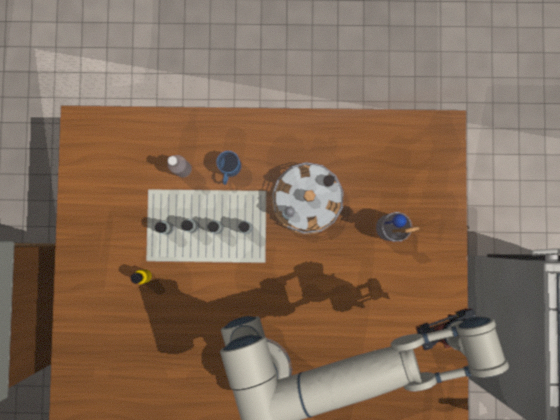

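Candidates: four black-headed grinders in scene view at (307,215), (342,221), (374,230) and (408,235); yellow look-alike at (437,215), which stays. In the rack, the stocked grinder is at (191,220) and the salt mill at (250,203). A close crop will check these.

```bash
python3 - <<'E'
import cv2,numpy as np
t=cv2.imread('pics/top0.png');s=cv2.imread('pics/scene0.png')
f=lambda i,x,y,w,h,k:cv2.resize(i[y:y+h,x:x+w],None,fx=k,fy=k,interpolation=cv2.INTER_CUBIC)
a=np.hstack([f(t,263,150,95,95,4),f(s,172,190,105,95,4)])[:, :800]
b=f(t,130,200,130,44,3);c=f(s,290,200,136,73,3)
d=np.zeros((219,800,3),'u1');d[:132,:390]=b;d[:219,390:798]=c
cv2.imwrite('pics/crop0.png',np.vstack([a,d]))
E
```

```text
(no output)
```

View pics/crop0.png

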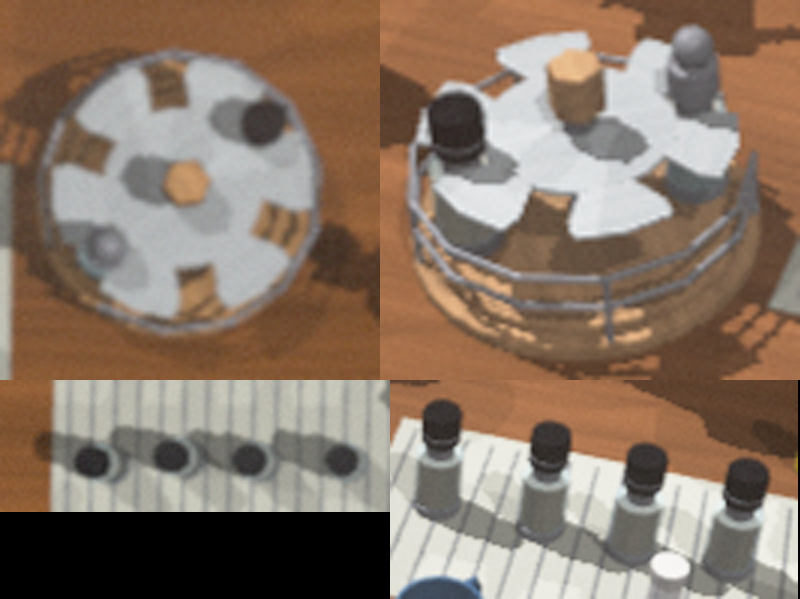

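```bash
cat >> h.py <<'E'
def blobs(s,mask,box,amin=20):
    x0,y0,x1,y1=box; m=np.zeros(mask.shape,'u1'); m[y0:y1,x0:x1]=mask[y0:y1,x0:x1]
    n,l,st,c=cv2.connectedComponentsWithStats(m)
    return [(c[i],st[i]) for i in range(1,n) if st[i][4]>=amin]
def dark(s,t=45): return (s['frame'].max(2)<t).astype('u1')
def hsv(s): return cv2.cvtColor(s['frame'],cv2.COLOR_RGB2HSV)
E
python3 - <<'E'
from h import *
T=snap('top');S=snap('scene')
tb=sorted([b for b in blobs(T,dark(T,60),(140,205,350,245),25)],key=lambda b:b[0][0])
sb=sorted([b for b in blobs(S,dark(S,60),(295,200,420,262),25)],key=lambda b:-b[0][0])
print([(b[0].round(1),b[1][2:]) for b in tb]);print([(b[0].round(1),b[1][2:]) for b in sb])
for a in tb[:4]:
  print('xy@.118',onplane(T,*a[0],.118).round(4),end=' ')
  for b in sb:
    X,e=tri(T,a[0],S,b[0])
    if e<.02: print(X.round(4),round(e,4),end=' ')
  print()
ht=hsv(T);hs=hsv(S)
# knob top: brightest orange near
for s,h,box in((T,ht,(295,182,325,212)),(S,hs,(208,198,235,226))):
  m=((h[...,1]>90)&(h[...,2]>170)).astype('u1'); print([(b[0].round(1),b[1]) for b in blobs(s,m,box,10)])
kt=(263+186/4,150+183/4); print(tri(T,kt,S,(172+(575-380)/4,190+65/4)))
K=onplane(T,*kt,.16);print('knob',K)
# polar strip of rail at several radii/heights
rows=[]
for z in(.072,.046):
 for rr in np.linspace(.105,.135,16):
  mp=np.array([proj(T,[K[0]+rr*np.cos(a),K[1]+rr*np.sin(a),z]) for a in np.radians(np.arange(0,360,.5))],'f4')
  rows.append(cv2.remap(T['frame'],mp[None,:,0],mp[None,:,1],cv2.INTER_CUBIC)[0])
im=np.array(rows)[:,:,::-1]; im=np.vstack([cv2.resize(im[:,:380],(760,256)),cv2.resize(im[:,340:],(760,256))])
cv2.imwrite('pics/polar.png',im)
for b,px in (('salt',(263+105/4,150+243/4)),('stock',(263+263/4,150+120/4))):
  p=onplane(T,*px,.13 if b=='salt' else .12)-K;print(b,np.degrees(np.arctan2(p[1],p[0])),np.hypot(p[0],p[1]))
E
```

```text
[(array([160.4, 227. ]), array([10,  9, 74], dtype=int32)), (array([186.5, 225.3]), array([10,  9, 69], dtype=int32)), (array([212.8, 226.5]), array([10,  8, 56], dtype=int32)), (array([243.7, 227. ]), array([ 8,  8, 34], dtype=int32))]
[(array([408.6, 233.5]), array([ 14,  14, 137], dtype=int32)), (array([374.9, 228.6]), array([ 13,  13, 120], dtype=int32)), (array([342.9, 221.3]), array([ 13,  13, 115], dtype=int32)), (array([306.8, 214. ]), array([ 12,  12, 109], dtype=int32))]
xy@.118 [0.5058 0.3368 0.118 ] [0.5059 0.3409 0.1066] 0.0029 
xy@.118 [0.5127 0.2481 0.118 ] [0.513  0.2509 0.1055] 0.0011 
xy@.118 [0.5099 0.1585 0.118 ] [0.5102 0.1605 0.1052] 0.0007 
xy@.118 [0.5098 0.0532 0.118 ] [0.51   0.0547 0.104 ] 0.0013 
[(array([309.4, 195.1]), array([305, 191,  10,   9,  70], dtype=int32))]
[(array([229.9, 199.4]), array([224, 198,  11,   5,  39], dtype=int32)), (array([220.5, 206.1]), array([214, 202,  14,   9,  78], dtype=int32))]
(array([ 0.61542154, -0.16572733,  0.15502817]), np.float64(0.0033389175837950555))
knob [ 0.61560934 -0.16693533  0.16      ]
salt 126.6835486447944 0.08229772509867274
stock -49.313825464994515 0.08971848483447366
```

View pics/polar.png

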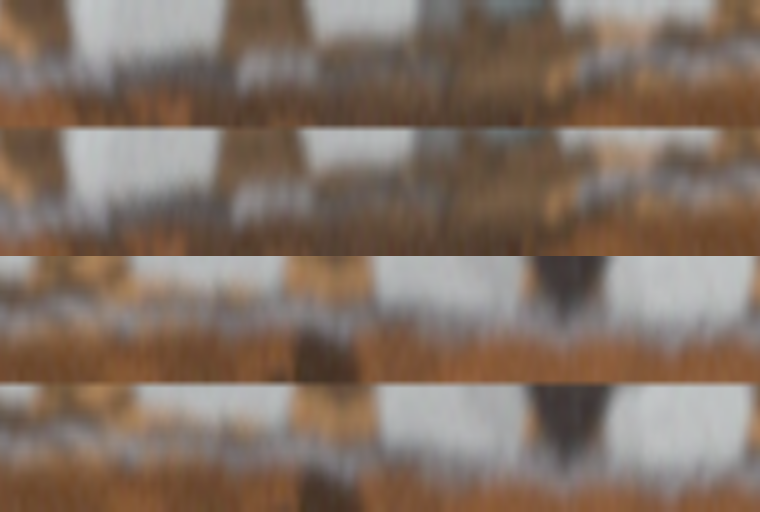

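```bash
python3 - <<'E'
from h import *
from scipy.optimize import least_squares
T=snap('top');S=snap('scene')
def fit(s,K,skip,z=.104):
  h=hsv(s)[...,1].astype('f4');C=np.array(K[:2]);phi=126.
  for it in range(4):
    pts=[]
    for k in range(6):
      if k in skip: continue
      u=np.radians(phi+60*k);e=np.array([np.cos(u),np.sin(u)]);n=np.array([-e[1],e[0]])
      for rr in np.linspace(.078,.104,14):
        w=np.linspace(-.03,.03,121)
        mp=np.array([proj(s,[*(C+rr*e+x*n),z]) for x in w],'f4')
        v=cv2.remap(h,mp[None,:,0],mp[None,:,1],cv2.INTER_LINEAR)[0]
        t=(v.max()+v.min())/2; i=np.where(v>t)[0]
        if v.max()-v.min()<50: continue
        pts.append((k,*(C+rr*e+(w[i[0]]+w[i[-1]])/2*n),w[i[-1]]-w[i[0]]))
    P=np.array(pts)
    def res(p):
      a=np.radians(p[2]+60*P[:,0]); return -(P[:,1]-p[0])*np.sin(a)+(P[:,2]-p[1])*np.cos(a)
    q=least_squares(res,[*C,phi],loss='soft_l1',f_scale=.001); C=q.x[:2];phi=q.x[2]
  print(C.round(4),phi.round(2),'rms',np.sqrt(np.mean(q.fun**2)).round(4),[(k,round(np.median(P[P[:,0]==k,3]),4)) for k in set(P[:,0])])
fit(T,(.6156,-.1669),(0,3))
fit(S,(.6156,-.1669),(0,3))
for yaw in(-54,126,-24,36,96,-84,-144):
  print(yaw,r.inverse_kinematics([.6156,-.167,.35],[180,0,yaw]))
print(r.inverse_kinematics([.506,.337,.28],[180,0,126]))
E
```

```text
[ 0.6179 -0.1664] 129.11 rms 0.0005 [(np.float64(1.0), np.float64(0.03)), (np.float64(2.0), np.float64(0.0295)), (np.float64(4.0), np.float64(0.0285)), (np.float64(5.0), np.float64(0.0282))]
[ 0.6308 -0.1623] 128.98 rms 0.0075 [(np.float64(1.0), np.float64(0.0318)), (np.float64(2.0), np.float64(0.0258)), (np.float64(4.0), np.float64(0.033)), (np.float64(5.0), np.float64(0.0065))]
-54 [-1.82334586e+01  1.08486229e+01  6.98944653e+01 -2.54444375e-14
  9.92569118e+01  1.25766541e+02]
126 [-18.2334586   10.84862292  69.89446525   0.          99.25691183
 -54.2334586 ]
-24 [-1.82334586e+01  1.08486229e+01  6.98944653e+01 -2.54444375e-14
  9.92569118e+01  9.57665414e+01]
36 [-1.82334586e+01  1.08486229e+01  6.98944653e+01 -2.54444375e-14
  9.92569118e+01  3.57665414e+01]
96 [-18.2334586   10.84862292  69.89446525   0.          99.25691183
 -24.2334586 ]
-84 None
-144 [ -18.2334586    10.84862292   69.89446525    0.           99.25691183
 -144.2334586 ]
[30.45796024  7.05720735 81.17585824  0.         91.7669344  -5.54203976]
```

```bash
cat >> h.py <<'E'
C=np.array([.6179,-.1664]);PHI=129.1
D=np.array([np.cos(np.radians(PHI)),np.sin(np.radians(PHI))])
def st(m=''):
    s=r.sense();print(m,'t%.1f'%s['clock'],'tcp',s['tcp_pos'].round(4),'yaw%.1f'%s['orientation'][2],'F',s['contact_force'].round(1),'M',s['torque'].round(2),'op%.4f'%s['opening']);return s
def turn(deg,yaw0,z=.311):
    """turn carousel by deg (grip knob at yaw0)"""
    o=[180,0,yaw0]
    r.reach([*C,.42],o); r.servo_line([*C,z],speed=.12); st('knob down')
    r.grab(50); st('gripped'); j=np.array(r.sense()['joints'])
    n=max(1,round(abs(deg)/20))
    for i in range(1,n+1):
        q=j.copy(); q[5]-=deg*i/n; r.move_joints(q)
    st('turned'); r.let_go(); r.wait(.3); r.servo_line([*C,.42],speed=.2); st('up')
E
python3 - <<'E'
from h import *
r.servo_line([.212,-.561,.50],speed=.25)
r.reach([*C,.50],[180,0,PHI-30])
turn(-60,PHI-30)
r.reach([.42,-.1,.5],[180,0,PHI])
T=snap('top','top1.png');S=snap('scene','scene1.png')
E
python3 - <<'E'
import cv2,numpy as np
t=cv2.imread('pics/top1.png');s=cv2.imread('pics/scene1.png')
f=lambda i,x,y,w,h,k:cv2.resize(i[y:y+h,x:x+w],None,fx=k,fy=k,interpolation=cv2.INTER_CUBIC)
cv2.imwrite('pics/c1.png',np.vstack([f(t,140,140,220,120,3.5),f(s,170,180,275,95,2.8)]))
E
```

```text
knob down t4.3 tcp [ 0.6181 -0.1665  0.3124] yaw99.1 F [ 0.2 -0.7  0.2] M [-0.01 -0.07  0.01] op0.0878
gripped t5.2 tcp [ 0.6173 -0.1666  0.3109] yaw99.1 F [-5.3  0.   1. ] M [-0.11  0.75  0.02] op0.0361
turned t6.5 tcp [ 0.6161 -0.1661  0.3109] yaw39.1 F [-11.9   4.2   3.2] M [ 0.12  1.01 -0.  ] op0.0360
up t8.4 tcp [ 0.618  -0.1664  0.4188] yaw39.1 F [ 0.8 -0.  -1.2] M [-0.07 -0.02  0.01] op0.0878
```

View pics/c1.png

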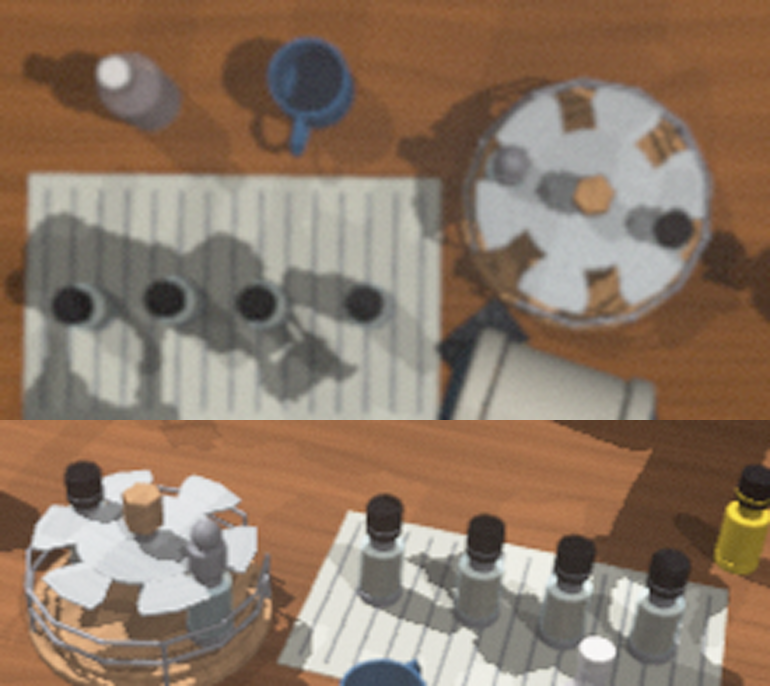

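```bash
sed -i 's/^C=np.array.*;PHI/C=np.array([.6164,-.1664]);PHI/' h.py; cat >> h.py <<'E'
O=[180,0,PHI]
def find():
    """heads of grinders on the drainer, from the top view"""
    T=snap('top'); return [onplane(T,*b[0],.118)[:2].round(4) for b in blobs(T,dark(T,60),(120,195,262,255),25)]
def pick(xy):
    r.reach([*xy,.42],O); r.servo_line([*xy,.271],speed=.12); r.wait(.2); r.grab(35); st('grasp')
    r.servo_line([*xy,.303],speed=.08); return st('lift')
def seat(z=.2975):
    p=C+.22*D; r.servo_line([*p,.303],speed=.15); r.servo_line([*p,z],speed=.05); r.wait(.2); st('pre')
    for k in np.arange(.16,.0849,-.015):
        r.servo_line([*(C+max(k,.085)*D),z],speed=.06); s=st('in %.3f'%k); f=s['contact_force'][:2]
        if np.hypot(*f)>14: print('STOP lateral',f@[-D[1],D[0]],'axial',f@D); return False
        if abs(s['contact_force'][2])>25 or s['opening']<.03: print('STOP z/slip'); return False
    r.servo_line([*(C+.085*D),z],speed=.05); r.wait(.2); st('home'); return True
def release():
    r.let_go(); r.wait(.3); p=np.array(r.sense()['tcp_pos']); r.servo_line([*p[:2],.42],speed=.15); st('released')
E
python3 - <<'E'
from h import *
pick([.510,.0538])
if seat(): pass
E
```

```text
grasp t13.1 tcp [0.51   0.0538 0.2709] yaw129.1 F [-0.1  0.4 -0.9] M [ 0.   -0.14  0.03] op0.0374
lift t13.7 tcp [0.5101 0.0538 0.3035] yaw129.1 F [ 0.7 -0.3 -1.8] M [-0.   -0.19  0.01] op0.0380
pre t14.7 tcp [0.4778 0.0046 0.2975] yaw129.1 F [-0.1  1.6 -1.1] M [ 0.1  -0.14 -0.  ] op0.0377
in 0.160 t15.8 tcp [ 0.5154 -0.042   0.2975] yaw129.1 F [ 0.   0.5 -1.7] M [-0.03 -0.14 -0.01] op0.0375
in 0.145 t16.2 tcp [ 0.5251 -0.0542  0.2974] yaw129.1 F [ 0.1 -0.2 -1.9] M [ 0.02 -0.09 -0.03] op0.0377
in 0.130 t16.6 tcp [ 0.5346 -0.0658  0.2974] yaw129.1 F [-0.2  0.2 -0.8] M [-0.06 -0.09  0.04] op0.0374
in 0.115 t17.0 tcp [ 0.544  -0.0775  0.2974] yaw129.1 F [-0.3 -1.1 -0.8] M [-0.05 -0.15 -0.  ] op0.0377
in 0.100 t17.4 tcp [ 0.5535 -0.0891  0.2974] yaw129.1 F [-0.3 -0.3 -2.1] M [ 0.01 -0.09 -0.03] op0.0376
in 0.085 t17.8 tcp [ 0.563  -0.1008  0.2974] yaw129.1 F [-0.9  0.4 -1.4] M [ 0.03 -0.09 -0.02] op0.0374
home t18.3 tcp [ 0.5627 -0.1003  0.2975] yaw129.1 F [-0.5 -1.1 -1.1] M [-0.04 -0.14  0.04] op0.0373
```

```bash
python3 - <<'E'
from h import *
release()
T=snap('top','top2.png');S=snap('scene','scene2.png')
f=lambda i,x,y,w,h,k:cv2.resize(i[y:y+h,x:x+w,::-1],None,fx=k,fy=k,interpolation=cv2.INTER_CUBIC)
cv2.imwrite('pics/c2.png',np.vstack([f(T['frame'],140,140,220,120,3.5),f(S['frame'],170,180,275,95,2.8)]))
E
```

```text
released t20.4 tcp [ 0.5628 -0.1004  0.4188] yaw129.1 F [ 0.2 -0.5 -0.4] M [ 0.02 -0.09 -0.  ] op0.0876
```

View pics/c2.png

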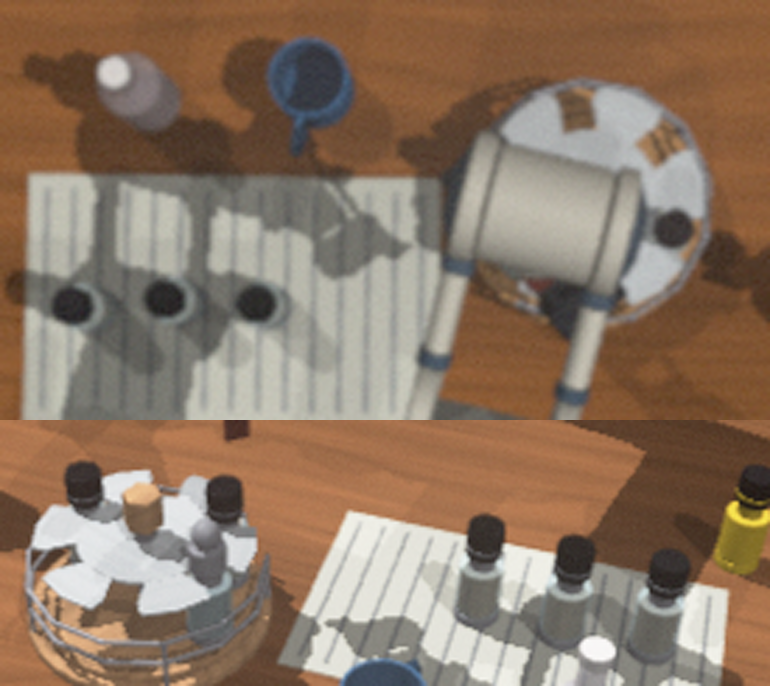

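The first grinder stands upright in the bay at the gap (crop pixel 225,500) and the other three are unmoved. Next I turn the rack one more bay and do grinder 3.

```bash
cat >> h.py <<'E'
def racklook(name=None):
    """head centres in the rack from the top view, as angle relative to gap and radius"""
    T=snap('top',name)
    for b in blobs(T,dark(T,60),(265,150,355,245),15):
        p=onplane(T,*b[0],.142)[:2]-C; a=np.degrees(np.arctan2(p[1],p[0]))-PHI; print('  rack head ang %.1f r %.4f n%d'%(a%360,np.hypot(*p),b[1][4]))
def cycle(deg,y0,exp):
    turn(deg,y0); r.reach([.47,.0,.42],O); g=find(); print('drainer',g)
    racklook()
    h=[x for x in g if np.hypot(*(x-exp))<.012]
    if len(h)!=1: print('target moved?'); return False
    s=pick(h[0])
    if s['opening']<.033: print('missed'); return False
    return seat()
E
python3 - <<'E'
from h import *
print(cycle(-60,PHI-30,np.array([.510,.1585])))
E
```

```text
knob down t22.1 tcp [ 0.6165 -0.1664  0.3123] yaw99.1 F [-0.1  0.2  0.5] M [-0.06 -0.05 -0.03] op0.0881
gripped t22.9 tcp [ 0.6166 -0.1663  0.311 ] yaw99.1 F [ 2.8  0.6 -1.4] M [-0.07 -0.39  0.  ] op0.0355
turned t24.2 tcp [ 0.6156 -0.1659  0.3109] yaw39.3 F [-11.   4.   3.] M [-0.08  0.9   0.  ] op0.0358
up t26.1 tcp [ 0.6165 -0.1664  0.4188] yaw39.1 F [-1.3 -0.3 -0.3] M [-0.06 -0.01 -0.01] op0.0877
drainer [array([0.5137, 0.2482]), array([0.506 , 0.3376]), array([0.5108, 0.1588])]
  rack head ang 59.0 r 0.0833 n45
grasp t31.1 tcp [0.5106 0.1588 0.2696] yaw129.1 F [ 0.4 -0.5 -0.4] M [-0.02 -0.18 -0.03] op0.0004
lift t31.6 tcp [0.5109 0.1588 0.3038] yaw129.1 F [0.7 0.4 0.6] M [-0.02 -0.13  0.  ] op-0.0000
missed
False
```

```bash
python3 - <<'E'
from h import *
p=r.sense()['tcp_pos'];r.servo_line([*p[:2],.42],speed=.2);r.let_go();r.reach([.45,-.03,.48],O)
T=snap('top','top3.png');S=snap('scene','scene3.png')
f=lambda i,x,y,w,h,k:cv2.resize(i[y:y+h,x:x+w,::-1],None,fx=k,fy=k,interpolation=cv2.INTER_CUBIC)
cv2.imwrite('pics/c3.png',np.vstack([f(T['frame'],140,140,220,120,3.5),f(S['frame'],170,180,275,95,2.8)]))
print(find()); st()
E
```

```text
[array([0.5413, 0.2119]), array([0.5152, 0.1555]), array([0.5061, 0.3377])]
 t34.7 tcp [ 0.4506 -0.029   0.479 ] yaw129.2 F [-0.4  0.1 -1. ] M [ 0.01 -0.09 -0.03] op0.0882
```

View pics/c3.png

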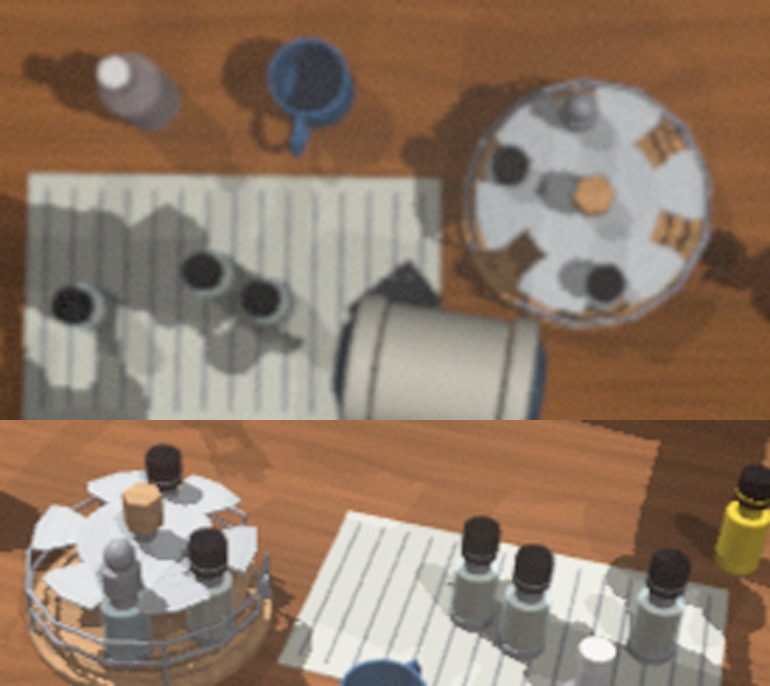

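```bash
cat >> h.py <<'E'
def pick(xy,yaw=PHI):
    r.reach([*xy,.42],[180,0,yaw]); r.servo_line([*xy,.271],speed=.12); r.wait(.2); st('down'); r.grab(35); st('grasp')
    r.servo_line([*xy,.303],speed=.08); return st('lift')
E
python3 - <<'E'
from h import *
g=min(find(),key=lambda x:x[1]); print(g)
s=pick(g,65)
if s['opening']>.033:
    p=C+.22*D; r.servo_line([*p,.303],O,speed=.1); st('at P')
    print(seat())
E
```

```text
[0.5151 0.1557]
down t37.7 tcp [0.5152 0.1558 0.2717] yaw65.0 F [ 0.2 -0.1  1.2] M [-0.01 -0.06 -0.02] op0.0878
grasp t38.5 tcp [0.5151 0.1557 0.2709] yaw65.0 F [ 0.2 -0.8 -0.1] M [ 0.01 -0.03 -0.03] op0.0372
lift t39.1 tcp [0.5152 0.1557 0.3036] yaw65.0 F [ 0.6 -0.6 -1.7] M [-0.02  0.02 -0.02] op0.0378
at P t40.8 tcp [0.4777 0.0045 0.3028] yaw129.1 F [-0.2 -0.7 -1.8] M [-0.01 -0.1  -0.01] op0.0376
pre t41.5 tcp [0.4777 0.0043 0.2976] yaw129.1 F [-0.3 -1.4 -1.6] M [-0.   -0.11 -0.04] op0.0373
in 0.160 t42.7 tcp [ 0.5154 -0.042   0.2975] yaw129.1 F [-0.3 -0.1 -1.3] M [ 0.04 -0.07 -0.  ] op0.0377
in 0.145 t43.1 tcp [ 0.5251 -0.0542  0.2974] yaw129.1 F [ 0.2 -0.5 -2.1] M [ 0.01 -0.1  -0.04] op0.0377
in 0.130 t43.5 tcp [ 0.5346 -0.0658  0.2973] yaw129.1 F [ 0.6  0.3 -1.7] M [-0.02 -0.07  0.01] op0.0371
in 0.115 t43.9 tcp [ 0.544  -0.0775  0.2974] yaw129.1 F [-0.5 -0.9 -2.2] M [-0.05 -0.16 -0.  ] op0.0377
in 0.100 t44.3 tcp [ 0.5535 -0.0891  0.2974] yaw129.1 F [ 0.7 -0.2 -2.7] M [-0.01 -0.1   0.04] op0.0378
in 0.085 t44.7 tcp [ 0.563  -0.1007  0.2974] yaw129.1 F [-0.   0.4 -3.3] M [-0.02 -0.16 -0.05] op0.0376
home t45.1 tcp [ 0.5627 -0.1003  0.2976] yaw129.1 F [ 0.1  0.3 -1.9] M [-0.02 -0.2  -0.02] op0.0377
True
```

```bash
python3 - <<'E'
from h import *
release(); turn(-120,PHI-30)
r.reach([.42,-.05,.48],O)
print(find()); racklook('top4.png')
S=snap('scene');T=snap('top')
f=lambda i,x,y,w,h,k:cv2.resize(i[y:y+h,x:x+w,::-1],None,fx=k,fy=k,interpolation=cv2.INTER_CUBIC)
cv2.imwrite('pics/c4.png',np.vstack([f(T['frame'],140,140,220,120,3.5),f(S['frame'],170,180,275,95,2.8)]))
E
```

```text
released t47.3 tcp [ 0.5628 -0.1004  0.4188] yaw129.1 F [-0.2 -0.5 -0.7] M [ 0.02 -0.13 -0.05] op0.0878
knob down t48.8 tcp [ 0.6165 -0.1664  0.3123] yaw99.1 F [-0.1 -0.3  0.4] M [-0.05 -0.13 -0.04] op0.0878
gripped t49.7 tcp [ 0.6166 -0.1663  0.311 ] yaw99.1 F [ 2.6 -0.  -0.6] M [-0.06 -0.38 -0.04] op0.0358
turned t52.2 tcp [ 0.6156 -0.1647  0.3109] yaw-20.6 F [-10.5   8.6   3.4] M [ 0.99  1.39 -0.03] op0.0355
up t54.2 tcp [ 0.6165 -0.1664  0.4188] yaw-20.9 F [ 0.   0.8 -1.1] M [ 0.04 -0.06 -0.  ] op0.0881
[array([0.5404, 0.212 ]), array([0.5059, 0.3376])]
  rack head ang 5.4 r 0.1924 n29
```

View pics/c4.png

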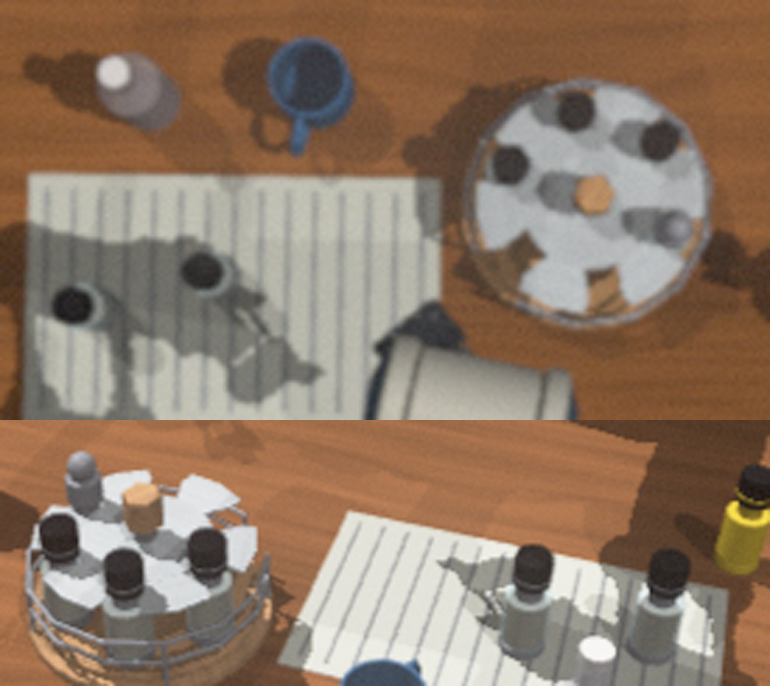

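The rack holds three grinders and the salt mill. An empty bay faces the gap (crop 520,255), with the last empty one beside it (603,290). Two grinders are left on the drainer, so I take the one at (.540,.212) next.

```bash
python3 - <<'E'
from h import *
g=min(find(),key=lambda x:x[1]); print(g)
s=pick(g)
if s['opening']>.033 and seat():
    release(); turn(-60,PHI-30); r.reach([.42,-.05,.48],O); print(find())
    S=snap('scene');T=snap('top')
    f=lambda i,x,y,w,h,k:cv2.resize(i[y:y+h,x:x+w,::-1],None,fx=k,fy=k,interpolation=cv2.INTER_CUBIC)
    cv2.imwrite('pics/c5.png',np.vstack([f(T['frame'],140,140,220,120,3.5),f(S['frame'],170,180,275,95,2.8)]))
E
```

```text
[0.5407 0.2123]
down t59.3 tcp [0.5408 0.2124 0.2717] yaw129.1 F [-0.2 -0.1  0.2] M [-0.01 -0.18 -0.03] op0.0882
grasp t60.1 tcp [0.5407 0.2123 0.2709] yaw129.1 F [ 1.5 -0.4 -0.7] M [ 0.06 -0.14  0.06] op0.0374
lift t60.7 tcp [0.5408 0.2123 0.3036] yaw129.1 F [ 0.2  0.3 -1.9] M [-0.02 -0.13 -0.03] op0.0378
pre t62.7 tcp [0.4777 0.0044 0.2975] yaw129.1 F [-1.1 -0.3 -0.7] M [-0.05 -0.15 -0.01] op0.0373
in 0.160 t63.9 tcp [ 0.5154 -0.042   0.2975] yaw129.1 F [-0.3  0.1 -1.4] M [-0.02 -0.18 -0.01] op0.0375
in 0.145 t64.3 tcp [ 0.5251 -0.0542  0.2974] yaw129.1 F [ 0.6 -0.3 -1.3] M [ 0.02 -0.12  0.  ] op0.0376
in 0.130 t64.7 tcp [ 0.5346 -0.0658  0.2974] yaw129.1 F [-0.6 -0.1 -1.3] M [-0.06 -0.09 -0.04] op0.0381
in 0.115 t65.1 tcp [ 0.544  -0.0775  0.2974] yaw129.1 F [ 0.  -0.7 -0.7] M [ 0.03 -0.12  0.02] op0.0374
in 0.100 t65.5 tcp [ 0.5535 -0.0891  0.2974] yaw129.1 F [-0.6  0.3 -2.2] M [-0.05 -0.07 -0.01] op0.0373
in 0.085 t65.9 tcp [ 0.563  -0.1007  0.2973] yaw129.1 F [ 0.   0.3 -1. ] M [-0.04 -0.12  0.01] op0.0374
home t66.3 tcp [ 0.5627 -0.1003  0.2976] yaw129.1 F [ 0.5 -0.4 -0.6] M [ 0.04 -0.16  0.01] op0.0375
released t68.5 tcp [ 0.5628 -0.1005  0.4188] yaw129.1 F [-0.2 -0.2 -0.4] M [-0.06 -0.1  -0.03] op0.0876
knob down t70.0 tcp [ 0.6165 -0.1664  0.3124] yaw99.1 F [0.2 0.3 0.1] M [-0.01 -0.12  0.04] op0.0881
gripped t70.9 tcp [ 0.6166 -0.1663  0.3109] yaw99.1 F [ 3.3 -0.1 -0.1] M [-0.02 -0.34 -0.04] op0.0356
turned t72.2 tcp [ 0.6156 -0.1659  0.3109] yaw39.3 F [-11.6   3.7   2.2] M [-0.02  0.91  0.02] op0.0355
up t74.1 tcp [ 0.6165 -0.1664  0.4188] yaw39.1 F [-0.5  1.1 -1.2] M [ 0.   -0.04 -0.03] op0.0879
[array([0.506 , 0.3377])]
```

View pics/c5.png

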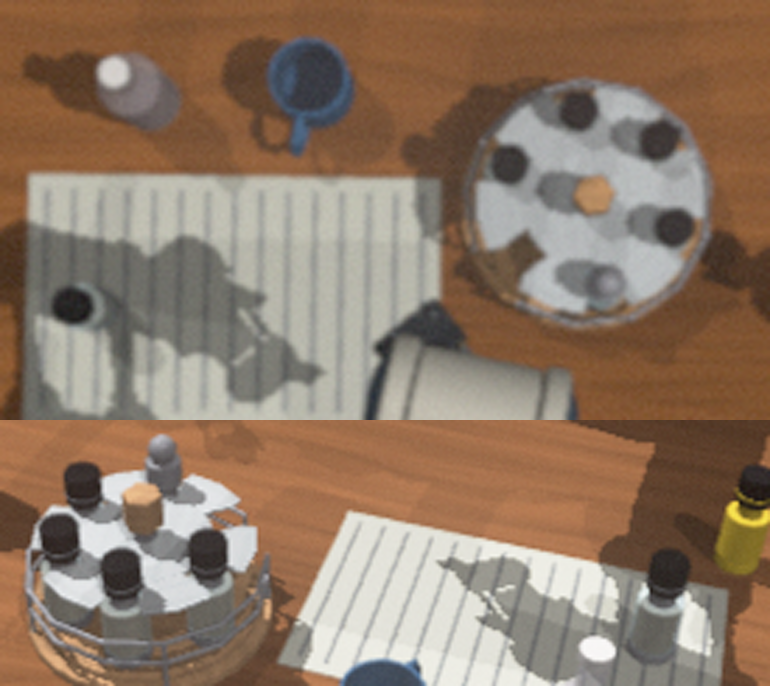

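The last empty bay faces the gap and the salt mill is next after it. Now the last grinder.

```bash
python3 - <<'E'
from h import *
s=pick([.506,.3385])
if s['opening']>.033 and seat():
    release(); turn(-60,PHI-30); r.reach([.40,-.02,.50],O); r.wait(.5); print(find())
    S=snap('scene');T=snap('top')
    f=lambda i,x,y,w,h,k:cv2.resize(i[y:y+h,x:x+w,::-1],None,fx=k,fy=k,interpolation=cv2.INTER_CUBIC)
    cv2.imwrite('pics/c6.png',np.hstack([f(T['frame'],263,150,95,95,4),f(S['frame'],172,185,105,95,4)]))
E
```

```text
down t78.6 tcp [0.5061 0.3386 0.2717] yaw129.1 F [-0.5  0.3  0. ] M [ 0.01 -0.1  -0.02] op0.0878
grasp t79.5 tcp [0.506  0.3385 0.2709] yaw129.1 F [ 0.3  0.3 -0.8] M [ 0.08 -0.18  0.02] op0.0377
lift t80.0 tcp [0.5061 0.3385 0.3036] yaw129.1 F [-0.2 -0.4 -2.1] M [-0.05 -0.17 -0.07] op0.0373
pre t82.9 tcp [0.4777 0.0044 0.2976] yaw129.1 F [-0.3 -0.3 -2.2] M [-0.03 -0.15 -0.02] op0.0376
in 0.160 t84.0 tcp [ 0.5154 -0.042   0.2975] yaw129.1 F [ 0.5  0.1 -1.8] M [ 0.01 -0.09  0.01] op0.0375
in 0.145 t84.4 tcp [ 0.5251 -0.0542  0.2974] yaw129.1 F [ 0.5 -0.8 -1.9] M [ 0.03 -0.1   0.03] op0.0376
in 0.130 t84.8 tcp [ 0.5346 -0.0658  0.2974] yaw129.1 F [-0.6 -0.1 -2. ] M [-0.02 -0.08  0.01] op0.0376
in 0.115 t85.2 tcp [ 0.544  -0.0775  0.2974] yaw129.1 F [ 0.9 -0.5 -1.4] M [ 0.05 -0.1   0.04] op0.0379
in 0.100 t85.6 tcp [ 0.5535 -0.0891  0.2974] yaw129.1 F [ 0.8  0.2 -2.3] M [ 0.01 -0.14 -0.02] op0.0374
in 0.085 t86.0 tcp [ 0.563  -0.1008  0.2974] yaw129.1 F [-0.5  0.3 -1.6] M [-0.01 -0.1  -0.03] op0.0376
home t86.5 tcp [ 0.5628 -0.1003  0.2976] yaw129.1 F [-0.5 -0.1 -1.7] M [-0.01 -0.1  -0.03] op0.0376
released t88.6 tcp [ 0.5628 -0.1004  0.4188] yaw129.1 F [ 0.1  0.3 -0.4] M [-0.01 -0.11 -0.02] op0.0880
knob down t90.2 tcp [ 0.6165 -0.1664  0.3123] yaw99.1 F [ 0.2 -0.3 -0.7] M [-0.01 -0.11 -0.01] op0.0876
gripped t91.0 tcp [ 0.6166 -0.1663  0.3109] yaw99.1 F [ 2.8  0.2 -1.3] M [-0.06 -0.39 -0.  ] op0.0359
turned t92.3 tcp [ 0.6156 -0.1659  0.311 ] yaw39.3 F [-12.1   4.    2.4] M [-0.07  0.97  0.02] op0.0358
up t94.2 tcp [ 0.6165 -0.1664  0.4188] yaw39.1 F [ 0.3 -0.2 -1.7] M [-0.01  0.05 -0.06] op0.0881
[array([0.4534, 0.0279])]
```

View pics/c6.png

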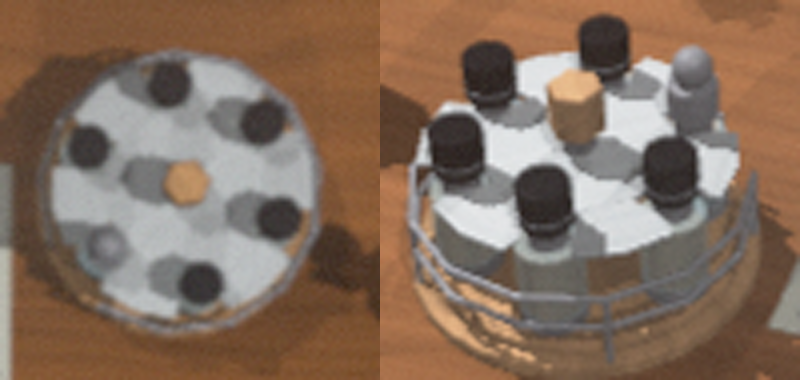

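```bash
python3 - <<'E'
from h import *
for px in((170,85),(265,120),(278,217),(201,285),(88,147),(105,243)):
  T=T if 'T' in dir() else snap('top')
  p=onplane(T,263+px[0]/4,150+px[1]/4,.142 if px!=(105,243) else .155)[:2]-C;print(round(np.degrees(np.arctan2(p[1],p[0]))-PHI,1)%360,np.hypot(*p).round(4))
r.hand_in()
E
```

```text
239.4 0.0846
179.9 0.0874
122.19999999999999 0.0838
61.0 0.0863
300.5 0.0865
358.8 0.0838
the job is handed in; nothing more can be done
```

All four washed grinders are in the rack, the salt mill faces the gap, and I handed the job in at about 95 s of the 210 s allowed. No verdict is reported.

- **What I did:** I turned the rack by its knob from bay to bay and slid each grinder level through the gap. Insertion forces stayed under about 4 N.
- **Final check:** The last images show five grinders and the salt mill upright in the six bays. Measured by eye in the top view, they stand 84–87 mm from the axis (85 mm is fully home). They are within about 2° of the bay directions, and the salt mill is about 1° off the gap.
- **One grasp failed:** The fingers closed on nothing while reaching for the second grinder. The next picture showed its neighbour about 45 mm out of place and the target about 5 mm off. I can't say whether that was the announced knock or my fingers brushing them. Both stayed upright; I looked again, gripped from another angle and went on without trouble.
- **Disagreements:**
  - The rack centre found from the bay notches was about 2 mm off the knob position, so I used a value in between.
  - The same fit in the scene view was poor (7.5 mm), so I dropped it.
  - I did not measure the final standing heights, only judged them from the images.
- **Other objects:** The mug and soap bottle looked unmoved up to the picture before the last insertion. The last pictures did not show them, and I made no check of the utensil pot after the start.

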